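# Refit the bleed knob of a sole press and hold it pressed

## Task

Bleed the sole press: swing the grey hood on its blue valve box gently open, all the way back against its stop, then take the loose black knob from the bench, turn it so that its bore matches the D-shaped spindle under the hood, and push it fully home on the spindle. Keep hold of the knob and keep pressing it so that the sprung spindle stays pushed well down (the bleed valve open): the program finishes while still holding and pressing it. Leave the shoe last, the tin and the hammer where they are.

Things in the scene. Friction and masses are not known exactly. Their poses are not given: they have to be found in the camera images.
- valve_box: Blue valve box, 240 x 240 mm, 60 mm high, fixed on the bench at another place and yaw (within 0.2 rad) each time; steel top plate, round gauge on its front (-x) face. Origin: centre of its underside, x from front to back, z up. The spindle stands on its top plate at y = -10 mm; the grey hood over it is hinged at the box's +y side.
- cover_hinge (a point): Fixed point on the valve box: middle of the hood's hinge axis, in the plane of the box's top plate (60 mm above the bench), 95 mm from the box's centre towards its +y, 105 mm from the spindle. Axes are the box's: x along the hinge axis, y from the box's centre to the hinge, z up.
- cover (a joint): Angle of the grey sheet-metal hood (160 mm along the hinge, 150 mm deep, 62 mm high, open underneath): 0 shut over the spindle, growing as its free side rises and swings over to the box's +y; the stop is at 1.75 rad, a little past upright. Starts at 0 to 0.25. Stiff hinge (0.45 N m friction, hood 0.35 kg): it stays where it is left; lifting at the tab takes about 5 N.
- cover_tab (a point): Grip point of the hood's steel pull tab, 12 mm from its free end. The tab sticks out 45 mm level from the middle of the hood's free side; 12 mm thick along the hinge (its x axis), 16 mm high. Turns with the hood: shut, the point is 188 mm from the hinge axis (box -y) and 54 mm above it; open, the tab points up. Pinched along x it pivots between the pads, so the hand can stay upright.
- spindle_top (a point): Centre of the top of the steel D-shaped spindle, 32 mm above the box's top plate, under the hood. 16 mm diameter with one flat 4 mm from the axis; top 2 mm chamfered; brass collar (30 mm diameter, 5 mm high) round its foot. x points from the axis to the flat, which faces the box's -y within 0.6 rad; z up. Stiff to turn (0.6 N m); need not be turned.
- spindle (a joint): How far the spindle is pushed down, m: 0 up, 0.008 at its lower end. A spring resists: 3.6 N at the start of the travel, 8.4 N at the end; it springs back when let go.
- knob_grip (a point): Grip point of the loose black knob: on its axis, in its grip bar, 42 mm above the underside. x points along the bar to its nose, z up. The bar is 14 mm thick, from 20 to 50 mm above the underside, its sides parallel from -22 to +14 mm along x, then tapering to a narrow nose at +28 mm. Knob fully home: this point is 26 mm above spindle_top and x lies the same way as the spindle's.
- knob: The loose black knob, about 90 g, standing on the bench bore down; origin at the centre of its underside, same axes as knob_grip. Round skirt 46 mm diameter, 20 mm high, under the bar. Blind D-shaped bore, 16 mm deep, 17.5 mm diameter, its flat 4.8 mm from the axis on the nose side, mouth chamfered 1.2 mm. Fully home, the skirt clears the box even with the spindle fully down.
- last: Bystander: wooden shoe last, 245 mm long, 85 mm wide, 95 mm high, lying sole down behind the box; origin under its middle. Leave alone.
- tin: Bystander: steel tin with a pale lid, 76 mm diameter, 85 mm high; origin at the centre of its underside. Leave alone.
- hammer: Bystander: hammer 240 mm long, lying on the bench; origin under its middle. Leave alone.
Things that resemble listed ones, but are neither listed nor needed, are in the scene too. Of the things shaped like the knob, the black one is meant.

How it is judged (in metres and radians):
On the way, in this order (a step that is already met when the one before it is completed fails the run):
1. the hood is open against its stop (value of joint cover above 1.65 rad), for 0.2 s.
2. the knob is fully home on the D-spindle, flat to flat (value of joint cover above 1.65 rad and z of knob_grip in the frame of spindle_top below 0.0285 m and horizontal distance between knob_grip and spindle_top below 0.004 m and angle between the x axis of knob_grip and the x axis of spindle_top, either way round below 0.2 rad), for 0.2 s.
At the end, for the whole second after the job is handed in: Hood within 0.1 rad of its stop; knob_grip at most 28.5 mm above spindle_top along the axis and within 4 mm sideways, nose within 0.2 rad of the flat; fingers still hold the knob (over 2 N) and press it on the spindle (over 4 N), which stays more than 4 mm down (all of step 2 and value of joint spindle above 0.004 m and contact force between knob and valve_box above 4 N and contact force between the fingers and knob above 2 N); the arm keeps its last pose, push and grip.
It fails at once if the cover is swung hard into its stop (faster than 1.5 rad/s over the last 0.15 rad) (value of joint cover above 1.6 rad and velocity of joint cover above 1.5 rad/s).
It fails at once if the wooden shoe last is moved more than 30 mm (distance of last from where it was at the start of the episode above 0.03 m).
It fails at once if the tin is moved more than 30 mm (distance of tin from where it was at the start of the episode above 0.03 m).
It fails at once if the hammer is moved more than 30 mm (distance of hammer from where it was at the start of the episode above 0.03 m).
It also fails if it takes over 58 s, if anything falls off the work surface, if the arm or the gripper's body presses on something with over 40 N, if the wrist force passes 120 N, or if a joint passes its speed limit or range.

## Robot

A 6-joint arm with a two-finger parallel gripper is mounted at the origin on the work surface. World frame = base frame: x ahead of the robot, y to its left, z up, the work surface at z = 0. Lengths are in mm, angles in rad, forces in N, time in s.
With the tool pointing down it reaches from about 300 to 775 mm from the base axis. Payload 14.6 kg.
Tool frame: the origin (TCP) lies midway between the tips of the shut fingers; the grasp point (between the pads) lies 19 mm behind it (manip.hold_point_z is the distance from the TCP to the grasp point, in mm); z points along the fingers, y is the direction in which the jaws open and shut (so a half turn about z gives the same grasp; the last joint's range is limited). The gripper opens to 94 mm and grips with 3 to 60 N. Pads are 16 mm wide; open, the fingers measure 119 mm over their backs; the gripper's body (75 mm by 177 mm) begins 78 mm behind the grasp point.
Start: joints at [-1.291, 0.3, 1.521, -0, 1.321, -0.067], TCP at [186.932, -517.248, 205.446] pointing down, gripper open.
Joint ranges: [-3.03, 3.03], [-0.79, 2.21], [0.23, 2.52], [-1.04, 4.18], [0, 3.07], [-2.55, 2.55]. Speed limits (rad/s): [2.22, 2.22, 2.57, 3.14, 3.14, 3.14].

## Interface

Orientations are given as [roll, pitch, yaw] about the fixed x, y, z axes, in that order (R = Rz(yaw) Ry(pitch) Rx(roll)).
In Python, from cell import manip gives the robot as it stands.
- The arm moves only by the shell command python3 -m crank 'ROWS' [OPENING] [FORCE]. ROWS is JSON, a list of rows, each an object with "offset": the shift along the world's x, y, z in m, a list of three; "spin": the turn about the world's z in degrees. In form: [{"offset": [dx, dy, dz], "spin": spin}, ...]. A call has exactly 8 rows; each row is the pose to reach, as a shift and turn from the pose measured when the call began; what a row does not reach only later rows make up. A row lasts 1/12 s, in which the tool goes at most 41.7 mm and 7.16 degrees, less where a joint would pass 70% of its speed; a pose out of reach is approached as far as the arm can. A call with a gripper value outside its range is refused whole. OPENING is the opening, from 0 (shut) to 1 (fully open), set as the call begins (- or left out, the last holds). The fingers move at their own pace and stop on an object; FORCE is the grip in N (left out, the last holds). Time passes only in rows, so rows that repeat a pose let the fingers close, or fill a call up. It gives the time, the measured TCP pose, the force and the opening at its end, in the units of the state.
- manip.read_state(): the state, without advancing time (a new reading comes with each control period).
- manip.camera(name): name is "scene" or "top"; returns a dict with "pixels" (384x512x3 uint8, red, green, blue), "fx", "fy", "cx", "cy" (pixels), "extrinsics" (4x4, takes a point from world to camera coordinates). Camera axes: x right, y down, z forward; pixel columns grow to the right and rows downward; lengths in mm; the calibration is good to about 2 mm. A picture is of the moment at which its call begins. There is no depth.
- manip.sign_off(): hands the job in, once; it reports no verdict.
Trained networks look in a picture, given as the dict that the camera call returned (one of the last four; its "shot" number tells which), for a name from the list of things; names that differ only in an ending like _2 or _b are one class to them, and where a whole thing is asked for, a point or a joint stands for the part that bears it (a point fixed in the world has none). Each returns a list of dicts, best first, with "conf" (0 to 1); they miss things now and then, are a little off and sometimes report something else, mostly with a low value. They report only what shows in the picture. A call takes as long as a camera call. They do not tell look-alikes from the thing itself.
- manip.search_frame(picture, name): "location" ([x, y, z] in mm, in world coordinates, good to about 4 mm: the middle of the surface that is visible of it).
- manip.masks_of(picture, name): "mask" (384x512 bool, what is visible of it).
The state is a dict: "clock": time; "joints": joint angles; "qd": joint speeds; "effort": joint torques, N m; "eef_pos": TCP position; "eef_rot": TCP orientation; "wrist_force": force on the tool from outside, world axes, zero at the start; "moment": the same for the moment, N m; "finger_gap": finger opening in mm.
Only numpy, scipy, OpenCV 4.12 (cv2) and the standard library are available. Lean on these libraries where they do the work, as an engineer would, in place of code of your own. Each camera call takes 0.05 s, during which the arm holds its last target. There are 200 camera calls.

## Working session

There is one attempt and no reset: what is moved stays moved. The work goes in short steps, Python scripts to look and compute and a shell command to move; the robot and the scene stay as the last step left them, time stands still between calls to the robot, and variables do not carry over. Pictures are saved under pics/ and viewed, about 8 in all and at most 12, crops included, and the job is handed in when it is done.

```bash
mkdir -p pics; ls
cat > h.py <<'E'
import numpy as np, cv2
from cell import manip
def ray(p,u,v):
    E=np.array(p["extrinsics"]);R=E[:3,:3];t=E[:3,3]
    c=-R.T@t; d=R.T@np.array([(u-p["cx"])/p["fx"],(v-p["cy"])/p["fy"],1.]); return c,d
def onz(p,u,v,z):
    c,d=ray(p,u,v); return c+d*(z-c[2])/d[2]
def proj(p,X):
    E=np.array(p["extrinsics"]);q=E[:3,:3]@np.array(X,float)+E[:3,3]
    return q[0]/q[2]*p["fx"]+p["cx"],q[1]/q[2]*p["fy"]+p["cy"]
def save(p,name,crop=None,k=1):
    im=p["pixels"][:,:,::-1]
    if crop: im=im[crop[1]:crop[3],crop[0]:crop[2]]
    cv2.imwrite("pics/"+name,cv2.resize(im,None,fx=k,fy=k,interpolation=cv2.INTER_CUBIC))
E
python3 - <<'E'
from h import *
P={n:manip.camera(n) for n in("scene","top")}
a=np.vstack([P["scene"]["pixels"],P["top"]["pixels"]])[:,:,::-1]
cv2.imwrite("pics/a.png",cv2.resize(a,(400,600)) if 0 else np.hstack([cv2.resize(P[n]["pixels"][:,:,::-1],(400,300)) for n in P]))
save(P["top"],"top.png",None,1.5);save(P["scene"],"scene.png",None,1.5)
for n in P:
  c,_=ray(P[n],0,0);print(n,c,P[n]["fx"])
  for k in("valve_box","cover","cover_tab","spindle_top","knob","knob_grip","last","tin","hammer"):
    for r in manip.search_frame(P[n],k)[:3]:print(n,k,round(r["conf"],2),np.round(r["location"]),np.round(proj(P[n],r["location"])))
print(manip.read_state())
E
```

```text
pics
scene [933.16421137 189.40290201 832.74089696] 368.94704924370217
scene valve_box 0.6 [544.  83.  84.] [336. 222.]
scene cover 0.73 [519.  86. 125.] [347. 207.]
scene cover_tab 0.83 [520.  81. 125.] [345. 206.]
scene spindle_top 0.67 [519.  80. 121.] [345. 206.]
scene knob 0.85 [ 428. -252.   30.] [259. 130.]
scene knob 0.78 [ 515. -231.   23.] [243. 154.]
scene knob 0.65 [ 603. -234.   28.] [219. 172.]
scene knob_grip 0.75 [ 430. -250.   33.] [259. 130.]
scene knob_grip 0.72 [ 746. -258.   80.] [168. 192.]
scene knob_grip 0.67 [ 448. -168.   29.] [277. 150.]
scene last 0.9 [815. 127.  44.] [270. 334.]
scene last 0.41 [547.  77.  83.] [333. 221.]
scene last 0.26 [522.  78. 125.] [344. 206.]
scene tin 0.56 [ 745. -259.   84.] [167. 190.]
scene hammer 0.73 [ 518. -435.   23.] [191. 116.]
scene hammer 0.34 [518.  88. 125.] [349. 207.]
top [ 463.02371041 -106.47897097 1040.48304763] 347.6628249846188
top valve_box 0.74 [500.  53.  74.] [194. 237.]
top valve_box 0.4 [796. 108.  46.] [178. 137.]
top cover 0.69 [500.  72. 126.] [183. 236.]
top cover 0.66 [ 504. -236.   21.] [296. 234.]
[... 584 characters left out ...]
er 0.61 [ 504. -435.   25.] [364. 233.]
{'clock': 1.0, 'joints': array([-1.29056916e+00,  2.99844576e-01,  1.52102985e+00,  2.05981758e-05,
        1.32070314e+00, -6.65759698e-02]), 'qd': array([ 0.00074778, -0.00103576, -0.00022978, -0.0024428 ,  0.00107237,
        0.00049312]), 'effort': array([ 1.81667885e-03, -5.31668758e+01, -3.52912581e+01,  7.09994556e-02,
        2.13969784e-02,  1.59098164e-05]), 'eef_pos': array([ 186.94983767, -517.2287841 ,  205.46335489]), 'eef_rot': array([ 3.14157628e+00, -1.89098293e-05,  3.46798043e-01]), 'wrist_force': array([ 0.72775735, -0.3330697 ,  0.1300095 ]), 'moment': array([ 0.0295768 ,  0.02368597, -0.02561156]), 'finger_gap': 94.15038617590231}
```

View pics/top.png

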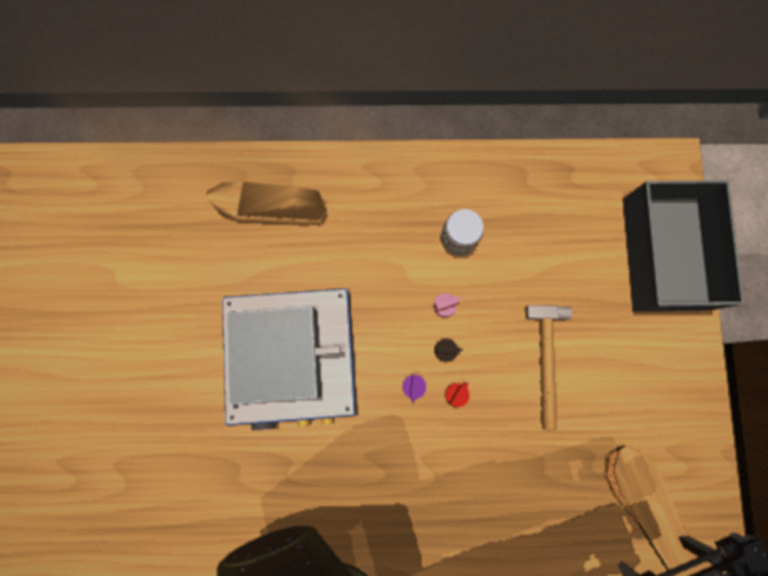

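View pics/scene.png

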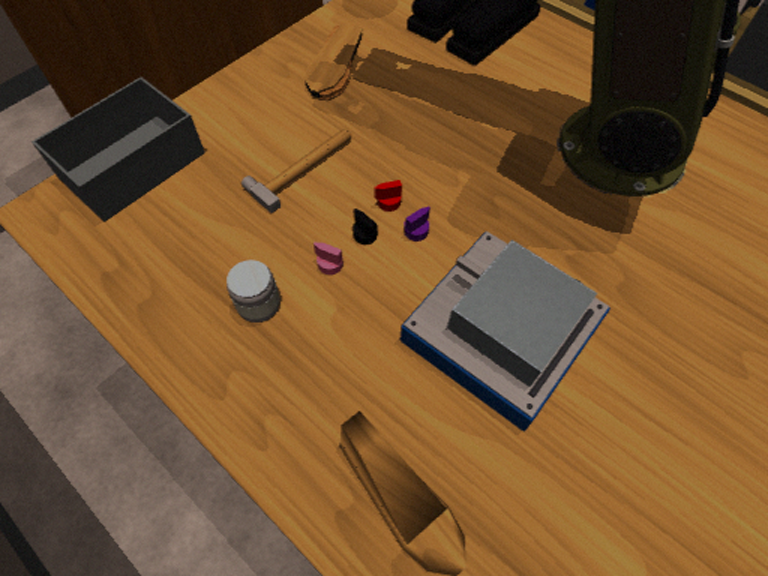

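The top view shows the box around (289,358), with its tab pointing to image right (-y) at (330,350). The black knob is at (447,350) with its nose to the right. The tin is at (463,230), the hammer at (548,365) and the last at (270,202). Next I'll enlarge it for measuring.

Run:
```python
from h import *
p=manip.camera("top");save(p,"topc.png",(140,185,320,290),4.4)
np.save("pics/E.npy",p["extrinsics"]);print(p["fx"],p["fy"],p["cx"],p["cy"],np.round(p["extrinsics"],4).tolist())
im=p["pixels"].astype(int)
for n in("valve_box","cover"):
  for r in manip.masks_of(p,n)[:2]:
    m=r["mask"].astype(np.uint8);c=cv2.findContours(m,0,2)[0];c=max(c,key=cv2.contourArea)
    print(n,r["conf"],m.sum(),cv2.minAreaRect(c))
# black knob
hsv=im.max(2); m=(hsv<45).astype(np.uint8); m[:, :280]=0;m[:,325:]=0;m[:222]=0;m[245:]=0
ys,xs=np.nonzero(m);print(len(xs),xs.mean(),ys.mean(),xs.min(),xs.max(),ys.min(),ys.max(),onz(p,xs.mean(),ys.mean(),20))
```

```text
347.6628249846188 347.6628249846188 258.7383300384003 194.81657605248864 [[-0.016, -0.9997, 0.0189, -118.7033], [-0.9878, 0.0128, -0.1549, 619.9267], [0.1546, -0.0211, -0.9878, 953.9046], [0.0, 0.0, 0.0, 1.0]]
valve_box 0.79 7639 ((191.9189453125, 239.48648071289062), (91.61862182617188, 88.26628875732422), 86.93350982666016)
cover 0.56 3807 ((189.03102111816406, 235.464599609375), (61.8626708984375, 76.23077392578125), 86.18592071533203)<stdin>:11: RuntimeWarning: Mean of empty slice.
  ret = ret.dtype.type(ret / rcount)
Traceback (most recent call last):
ValueError: zero-size array to reduction operation minimum which has no identity
```

View pics/topc.png

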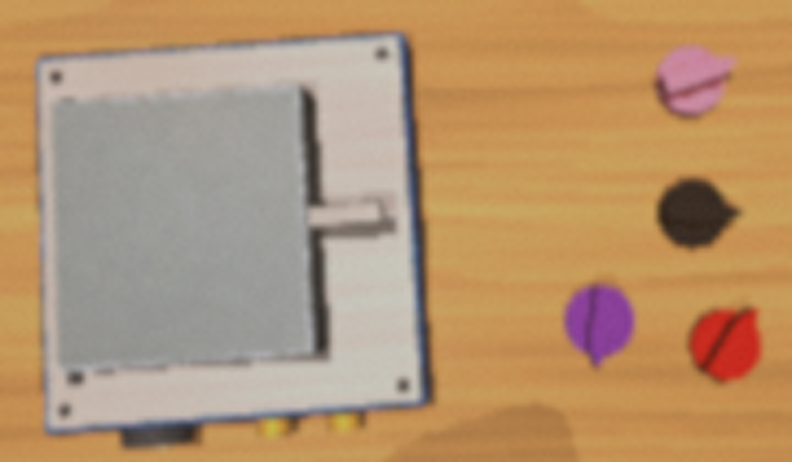

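Run:
```python
from h import *
from scipy.optimize import least_squares
p=manip.camera("top")
f=lambda u,v,z:onz(p,140+(u+.5)/4.4-.5,185+(v+.5)/4.4-.5,z)
C=np.array([f(u,v,60)[:2] for u,v in((38,60),(405,35),(428,402),(48,432))])
S=np.array([f(u,v,60)[:2] for u,v in((56,77),(382,54),(403,384),(64,410))])
print(C.round(1),S.round(1),C.mean(0),S.mean(0))
yaws=[]
for Q in(C,S):
  for a,b in((1,0),(2,1),(2,3),(3,0)):
    d=Q[b]-Q[a];print(np.hypot(*d).round(1),end=" ")
    yaws.append(np.arctan2(*( (-d[0],d[1]) if b in(0,3) and a in(1,2) else (0,0))) if (a,b) in((1,0),(2,3)) else np.arctan2(-(-d[1]),d[0]) )
print(np.round(yaws,3))
for z in (35,50):print("tip",f(740,212,z)[:2])
for z in(0,10,20):print("body",f(692,212,z)[:2])
print("tabend hi",[f(382,212,z)[:2].round(1).tolist() for z in(110,125,150)])
s=p["pixels"][225:245,280:325].astype(int);print(s[8,::3].tolist())
m=(p["pixels"].max(2)<90).astype(np.uint8);m[:,:280]=0;m[:,325:]=0;m[:220]=0;m[248:]=0
ys,xs=np.nonzero(m);print(len(xs),xs.mean(),ys.mean(),xs.min(),xs.max(),ys.min(),ys.max())
q=manip.camera("scene");save(q,"sc.png",(220,100,420,300),3)
```

```text
[[610.7 185.8]
 [624.  -50.3]
 [391.3 -63.7]
 [377.2 172. ]] [[599.5 173.9]
 [611.7 -35.4]
 [402.6 -48.1]
 [390.4 162.5]] [500.79370215  60.94711314] [501.03442322  63.23228275]
236.5 233.1 236.1 233.9 209.7 209.5 211.0 209.5 [0.056 0.058 0.06  0.059 0.058 0.061 0.058 0.055]
tip [ 507.6141655  -267.82108798]
tip [ 506.94895605 -265.41415356]
body [ 509.65879373 -240.78455004]
body [ 509.21058765 -239.49374977]
body [ 508.76238156 -238.20294951]
tabend hi [[507.6, -38.8], [506.8, -39.9], [505.6, -41.7]]
[[201, 160, 91], [200, 160, 92], [200, 158, 90], [128, 96, 54], [59, 47, 38], [59, 48, 38], [60, 46, 36], [58, 47, 38], [58, 46, 38], [110, 85, 54], [200, 156, 90], [201, 158, 90], [202, 160, 93], [202, 161, 92], [200, 158, 89]]
174 297.1551724137931 233.09195402298852 290 306 226 240
```

View pics/sc.png

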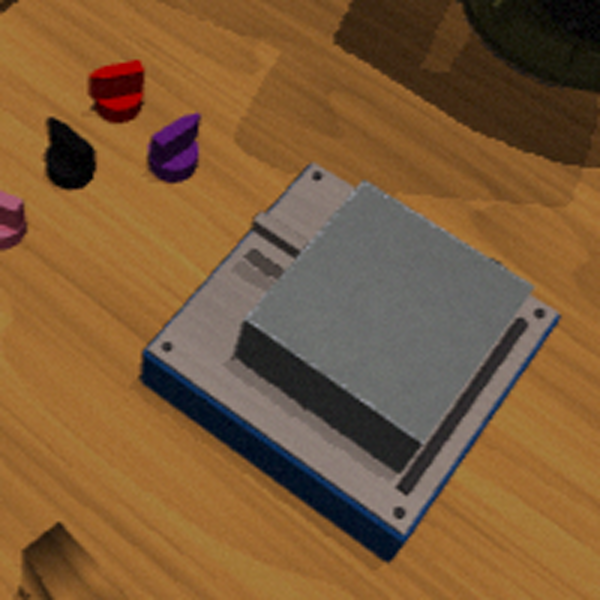

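Run:
```python
from h import *
from scipy.optimize import least_squares
T=manip.camera("top");S=manip.camera("scene")
t=lambda u,v:(140+(u+.5)/4.4-.5,185+(v+.5)/4.4-.5)
s=lambda u,v:(220+(u+.5)/3-.5,100+(v+.5)/3-.5)
obsT=[((80,155,62),t(300,87)),((-80,155,62),t(316,353)),((0,200,62),t(381,210))]
obsS=[((80,155,62),s(244,321)),((-80,155,62),s(362,183)),((0,200,62),s(259,217)),((80,5,62),s(421,443)),((-80,5,62),s(532,287))]
boxT=[((118,118,0),t(38,60)),((118,-118,0),t(405,35)),((-118,-118,0),t(428,402)),((-118,118,0),t(48,432))]
sc=[((105,105,0),t(56,77)),((105,-105,0),t(382,54)),((-105,-105,0),t(403,384)),((-105,105,0),t(64,410))]
scS=[((105,105,0),s(399,512)),((105,-105,0),s(166,346)),((-105,-105,0),s(316,175)),((-105,105,0),s(539,313))]
def W(x,P):
  cx,cy,w,th=x; X=np.array([np.cos(w),np.sin(w)]);Y=np.array([-np.sin(w),np.cos(w)])
  c=np.array([cx,cy]); return np.r_[c+X*P[0]+Y*P[1],60+P[2]]
def hood(x,P):
  th=x[3];return W(x,(P[0],95-(P[1]*np.cos(th)-P[2]*np.sin(th)),P[1]*np.sin(th)+P[2]*np.cos(th)))
def res(x,det=False):
  r=[]
  for p,o in((T,obsT),(S,obsS)):
    for P,uv in o:r.append(np.array(proj(p,hood(x,P)))-uv)
  for P,uv in boxT+sc:r.append(np.array(proj(T,W(x,P)))-uv)
  for P,uv in scS:r.append(np.array(proj(S,W(x,P)))-uv)
  return np.array(r) if det else np.ravel(r)
b=least_squares(res,[501,62,.058,.05],x_scale=[1,1,.01,.01],loss="soft_l1")
print(b.x,res(b.x,1).round(1).tolist())
for th in(b.x[3],.5,1,1.5,1.75):print(th,hood([*b.x[:3],th],(0,188,54)).round(1))
print("spindle",W(b.x,(0,-10,32)).round(1), "hinge",W(b.x,(0,95,0)))
# knob seen in both
for u,v in((70,167),):
  for z in(0,10,20):print(onz(S,*s(u,v),z))
st=manip.read_state();print(st["eef_pos"],st["eef_rot"])
```

```text
[5.01433705e+02 6.33515090e+01 5.84803883e-02 1.13873701e-02] [[0.2, -0.8], [-0.2, 0.1], [0.6, 0.2], [-0.6, -0.8], [-0.2, -1.5], [-1.3, -1.0], [0.1, -0.1], [0.7, -0.7], [-0.8, -0.6], [-1.0, -0.7], [-0.9, 0.3], [-0.9, 0.2], [-0.1, -0.2], [-0.0, -0.2], [-0.2, -0.1], [0.2, -0.1], [-0.0, 0.1], [0.2, 0.1], [0.2, 0.2], [-0.0, -0.1]]
0.01138737013075853 [506.8 -28.9 116.1]
0.5 [504.   19.3 197.5]
1 [499.2 102.1 247.4]
1.5 [493.5 198.7 251.3]
1.75 [490.8 244.7 235.4]
spindle [502.   53.4  92. ] hinge [495.88123469 158.18910744  60.        ]
[ 507.63110789 -239.743929      0.        ]
[ 512.74113797 -234.59050334   10.        ]
[ 517.85116805 -229.43707767   20.        ]
[ 186.91065483 -517.25748132  205.44895947] [ 3.14158807e+00 -3.08570824e-06  3.46762500e-01]
```

The fit is good: box at (501.4, 63.4) with yaw 0.058, hood angle about 0.01, and the tab grip at (507, -29, 116). The black knob is at about (509, -239.5). First move is to above the tab with yaw 1.629.

```bash
python3 -m crank '[{"offset":[0.02,0.03,0],"spin":6},{"offset":[0.04,0.06,0],"spin":12},{"offset":[0.06,0.09,0],"spin":18},{"offset":[0.08,0.12,0],"spin":24},{"offset":[0.10,0.15,0],"spin":30},{"offset":[0.12,0.18,0],"spin":36},{"offset":[0.14,0.21,0],"spin":42},{"offset":[0.16,0.24,0],"spin":48}]' 0.5 20
python3 -m crank '[{"offset":[0.02,0.03,0],"spin":4},{"offset":[0.04,0.06,0],"spin":8},{"offset":[0.06,0.09,0],"spin":12},{"offset":[0.08,0.12,0],"spin":16},{"offset":[0.10,0.15,0],"spin":20},{"offset":[0.12,0.18,0],"spin":23},{"offset":[0.14,0.21,0],"spin":25},{"offset":[0.16,0.24,0],"spin":25.5}]'
```

```text
clock: 2.02
eef_pos: [347.6, -275.7, 205.7]
eef_rot: [3.141, 0.0, 1.19]
wrist_force: [0.3, -0.3, 0.6]
finger_gap: 47.6
clock: 2.68
eef_pos: [508.3, -33.9, 205.8]
eef_rot: [3.141, 0.0, 1.637]
wrist_force: [1.2, -0.3, 0.3]
finger_gap: 47.0
```

```bash
python3 -m crank '[{"offset":[-0.001,0.005,-0.025],"spin":-0.4},{"offset":[-0.0015,0.005,-0.05],"spin":-0.4},{"offset":[-0.0015,0.005,-0.07],"spin":-0.4},{"offset":[-0.0015,0.005,-0.09],"spin":-0.4},{"offset":[-0.0015,0.005,-0.10],"spin":-0.4},{"offset":[-0.0015,0.005,-0.108],"spin":-0.4},{"offset":[-0.0015,0.005,-0.108],"spin":-0.4},{"offset":[-0.0015,0.005,-0.108],"spin":-0.4}]'
python3 -m crank '[{"offset":[0,0,0],"spin":0},{"offset":[0,0,0],"spin":0},{"offset":[0,0,0],"spin":0},{"offset":[0,0,0],"spin":0},{"offset":[0,0,0],"spin":0},{"offset":[0,0,0],"spin":0},{"offset":[0,0,0],"spin":0},{"offset":[0,0,0],"spin":0}]' 0 20
python3 - <<'E'
import numpy as np
w=.0585;h=np.array([495.9,158.2,60])
def P(t):
  y=-(188*np.cos(t)-54*np.sin(t));z=188*np.sin(t)+54*np.cos(t);return h+[-np.sin(w)*y,np.cos(w)*y,z]
ts=np.linspace(.0115,1.775,33);Q=np.array([P(t) for t in ts])
for k in range(4):print(((Q[8*k+1:8*k+9]-Q[8*k])/1000).round(4).tolist(), Q[8*k+8]-[0,0,19])
E
```

```text
clock: 3.35
eef_pos: [507.1, -29.0, 98.4]
eef_rot: [3.14, 0.0, 1.63]
wrist_force: [0.4, -0.7, 0.3]
finger_gap: 47.0
clock: 4.02
eef_pos: [506.9, -29.1, 98.4]
eef_rot: [3.141, 0.0, 1.63]
wrist_force: [-2.5, -2.0, 1.9]
finger_gap: 12.0
[[-0.0002, 0.0034, 0.0102], [-0.0004, 0.0073, 0.0203], [-0.0007, 0.0118, 0.0301], [-0.001, 0.0168, 0.0396], [-0.0013, 0.0223, 0.0489], [-0.0017, 0.0283, 0.0578], [-0.002, 0.0348, 0.0664], [-0.0024, 0.0418, 0.0746]] [504.40606636  12.96306237 171.74356115]
[[-0.0004, 0.0074, 0.0078], [-0.0009, 0.0152, 0.0152], [-0.0014, 0.0235, 0.0222], [-0.0019, 0.0321, 0.0286], [-0.0024, 0.041, 0.0347], [-0.0029, 0.0502, 0.0402], [-0.0035, 0.0598, 0.0451], [-0.0041, 0.0696, 0.0496]] [500.33071483  82.54770369 221.32498115]
[[-0.0006, 0.01, 0.0039], [-0.0012, 0.0203, 0.0072], [-0.0018, 0.0307, 0.01], [-0.0024, 0.0412, 0.0122], [-0.003, 0.0518, 0.0138], [-0.0037, 0.0625, 0.0148], [-0.0043, 0.0733, 0.0153], [-0.0049, 0.0841, 0.0151]] [495.40802116 166.60029897 236.42055402]
[[-0.0006, 0.0107, -0.0008], [-0.0013, 0.0214, -0.0021], [-0.0019, 0.032, -0.004], [-0.0025, 0.0425, -0.0066], [-0.0031, 0.0528, -0.0097], [-0.0037, 0.0629, -0.0133], [-0.0043, 0.0728, -0.0175], [-0.0048, 0.0824, -0.0223]] [490.57941488 249.04639788 214.14336073]
```

Tab gripped (12.0 mm). Now the arc.

```bash
python3 -m crank '[{"offset":[-0.0002,0.0034,0.0102],"spin":0},{"offset":[-0.0004,0.0073,0.0203],"spin":0},{"offset":[-0.0007,0.0118,0.0301],"spin":0},{"offset":[-0.001,0.0168,0.0396],"spin":0},{"offset":[-0.0013,0.0223,0.0489],"spin":0},{"offset":[-0.0017,0.0283,0.0578],"spin":0},{"offset":[-0.002,0.0348,0.0664],"spin":0},{"offset":[-0.0024,0.0418,0.0746],"spin":0}]'
python3 -m crank '[{"offset":[-0.0004,0.0074,0.0078],"spin":0},{"offset":[-0.0009,0.0152,0.0152],"spin":0},{"offset":[-0.0014,0.0235,0.0222],"spin":0},{"offset":[-0.0019,0.0321,0.0286],"spin":0},{"offset":[-0.0024,0.041,0.0347],"spin":0},{"offset":[-0.0029,0.0502,0.0402],"spin":0},{"offset":[-0.0035,0.0598,0.0451],"spin":0},{"offset":[-0.0041,0.0696,0.0496],"spin":0}]'
```

```text
clock: 4.68
eef_pos: [504.5, 13.3, 173.9]
eef_rot: [3.141, 0.001, 1.63]
wrist_force: [2.9, 1.5, -6.6]
finger_gap: 11.7
clock: 5.35
eef_pos: [500.5, 83.7, 224.1]
eef_rot: [3.14, 0.001, 1.63]
wrist_force: [6.7, -1.1, -7.8]
finger_gap: 11.7
```

```bash
python3 -m crank '[{"offset":[-0.0006,0.01,0.0035],"spin":0},{"offset":[-0.0012,0.0203,0.0065],"spin":0},{"offset":[-0.0018,0.0307,0.009],"spin":0},{"offset":[-0.0024,0.0412,0.011],"spin":0},{"offset":[-0.003,0.0518,0.0123],"spin":0},{"offset":[-0.0037,0.0625,0.0133],"spin":0},{"offset":[-0.0043,0.0733,0.0135],"spin":0},{"offset":[-0.0049,0.083,0.0132],"spin":0}]'
python3 -m crank '[{"offset":[-0.0006,0.0107,-0.0008],"spin":0},{"offset":[-0.0013,0.0214,-0.0021],"spin":0},{"offset":[-0.0019,0.032,-0.004],"spin":0},{"offset":[-0.0025,0.0425,-0.0066],"spin":0},{"offset":[-0.0031,0.0528,-0.0097],"spin":0},{"offset":[-0.0037,0.0620,-0.0133],"spin":0},{"offset":[-0.0043,0.0700,-0.0175],"spin":0},{"offset":[-0.0048,0.0780,-0.0210],"spin":0}]'
```

```text
clock: 6.02
eef_pos: [495.7, 168.0, 238.0]
eef_rot: [3.139, 0.001, 1.63]
wrist_force: [3.8, -3.3, 5.9]
finger_gap: 12.0
clock: 6.68
eef_pos: [491.2, 247.8, 217.6]
eef_rot: [3.137, -0.001, 1.63]
wrist_force: [7.0, -0.2, 5.8]
finger_gap: 11.6
```

```bash
python3 -m crank '[{"offset":[0,0.001,-0.0005],"spin":0},{"offset":[0,0.002,-0.001],"spin":0},{"offset":[0,0.003,-0.0015],"spin":0},{"offset":[0,0.004,-0.002],"spin":0},{"offset":[0,0.005,-0.0025],"spin":0},{"offset":[0,0.006,-0.003],"spin":0},{"offset":[0,0.007,-0.0035],"spin":0},{"offset":[0,0.008,-0.0035],"spin":0}]'
python3 - <<'E'
from h import *
T=manip.camera("top");S=manip.camera("scene")
a=np.hstack([cv2.resize(q["pixels"][y:y+200,x:x+200,::-1],(400,400),interpolation=2) for q,x,y in((T,100,140),(S,240,110))])
cv2.imwrite("pics/open.png",a)
E
```

```text
clock: 7.35
eef_pos: [490.7, 255.7, 213.7]
eef_rot: [3.138, -0.001, 1.63]
wrist_force: [-0.5, -3.3, -0.6]
finger_gap: 11.8
```

View pics/open.png

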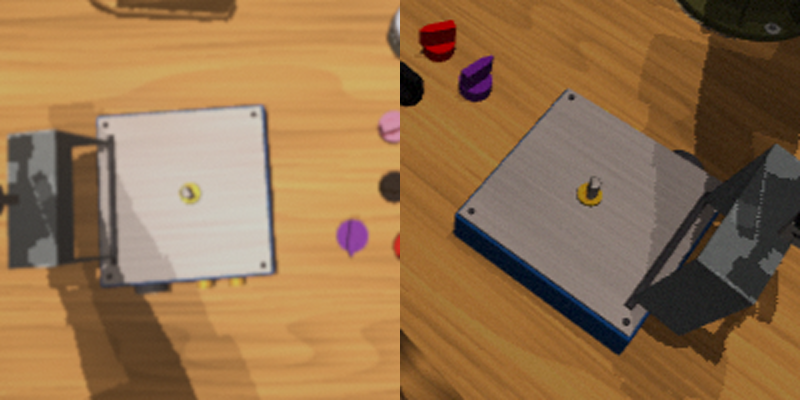

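The hood is wide open, and the spindle is visible at scene crop (593,187). I'll press a little further to feel for the stop.

```bash
python3 -m crank '[{"offset":[0,0.001,-0.0005],"spin":0},{"offset":[0,0.002,-0.001],"spin":0},{"offset":[0,0.003,-0.0015],"spin":0},{"offset":[0,0.004,-0.002],"spin":0},{"offset":[0,0.005,-0.0025],"spin":0},{"offset":[0,0.006,-0.003],"spin":0},{"offset":[0,0.006,-0.003],"spin":0},{"offset":[0,0.006,-0.003],"spin":0}]'
python3 - <<'E'
from h import *
S=manip.camera("scene");save(S,"hood.png",(330,80,510,215),4.4)
w=.0585;h=np.array([495.9,158.2,60])
for t in(1.6,1.7,1.75,1.8):
  for P in((80,155,62),(-80,155,62),(-80,5,62),(80,5,62),(80,155,0)):
    y=-(P[1]*np.cos(t)-P[2]*np.sin(t));z=P[1]*np.sin(t)+P[2]*np.cos(t)
    u,v=proj(S,h+[np.cos(w)*P[0]-np.sin(w)*y,np.sin(w)*P[0]+np.cos(w)*y,z]);print(t,P,round((u-330)*4.4),round((v-80)*4.4))
E
```

```text
clock: 8.12
eef_pos: [490.7, 260.0, 212.3]
eef_rot: [3.138, 0.002, 1.629]
wrist_force: [-10.7, -18.8, 19.3]
finger_gap: 11.3
1.6 (80, 155, 62) 342 756
1.6 (-80, 155, 62) 512 490
1.6 (-80, 5, 62) 375 631
1.6 (80, 5, 62) 222 863
1.6 (80, 155, 0) 207 664
1.7 (80, 155, 62) 369 784
1.7 (-80, 155, 62) 537 517
1.7 (-80, 5, 62) 370 636
1.7 (80, 5, 62) 218 867
1.7 (80, 155, 0) 239 687
1.75 (80, 155, 62) 381 799
1.75 (-80, 155, 62) 548 530
1.75 (-80, 5, 62) 367 638
1.75 (80, 5, 62) 216 869
1.75 (80, 155, 0) 255 699
1.8 (80, 155, 62) 393 813
1.8 (-80, 155, 62) 558 544
1.8 (-80, 5, 62) 365 640
1.8 (80, 5, 62) 213 870
1.8 (80, 155, 0) 270 712
```

View pics/hood.png

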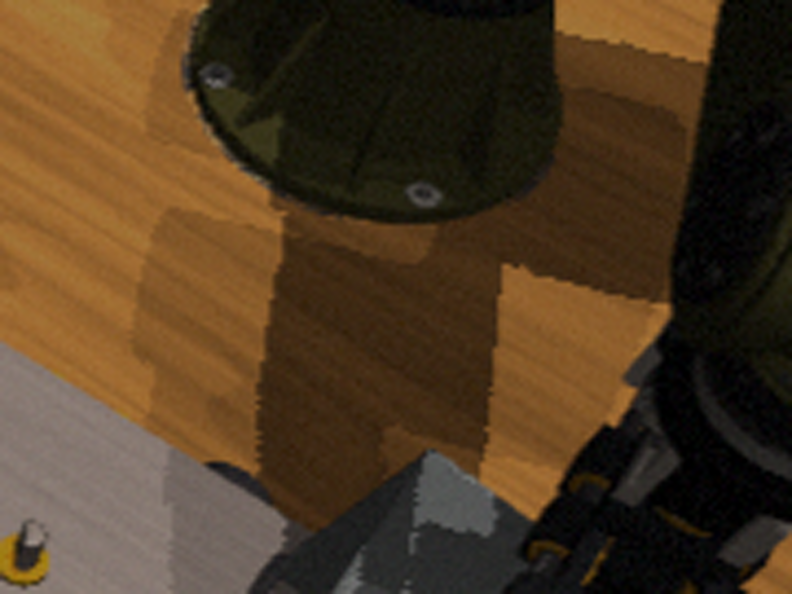

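The stop is felt (about 19 N). Releasing, rising, and moving toward the knob.

```bash
python3 -m crank '[{"offset":[0,-0.003,0.001],"spin":0},{"offset":[0,-0.003,0.001],"spin":0},{"offset":[0,-0.003,0.001],"spin":0},{"offset":[0,-0.003,0.001],"spin":0},{"offset":[0,-0.003,0.02],"spin":0},{"offset":[0,-0.003,0.04],"spin":0},{"offset":[0,-0.003,0.06],"spin":0},{"offset":[0,-0.003,0.08],"spin":0}]' 0.6 20
python3 -m crank '[{"offset":[0.002,-0.02,0.01],"spin":-1},{"offset":[0.004,-0.055,0.01],"spin":-2},{"offset":[0.006,-0.09,0.01],"spin":-3},{"offset":[0.008,-0.125,0.01],"spin":-4},{"offset":[0.010,-0.16,0.01],"spin":-5},{"offset":[0.012,-0.195,0.01],"spin":-6},{"offset":[0.014,-0.23,0.01],"spin":-7},{"offset":[0.016,-0.265,0.01],"spin":-7}]'
python3 -m crank '[{"offset":[0,-0.035,-0.02],"spin":0},{"offset":[0,-0.07,-0.04],"spin":0},{"offset":[0,-0.105,-0.06],"spin":0},{"offset":[0,-0.14,-0.08],"spin":0},{"offset":[0,-0.17,-0.10],"spin":0},{"offset":[0,-0.20,-0.12],"spin":0},{"offset":[0.001,-0.23,-0.14],"spin":0},{"offset":[0.001,-0.235,-0.15],"spin":0}]'
python3 - <<'E'
from h import *
S=manip.camera("scene");T=manip.camera("top")
S2=np.mean([manip.camera("scene")["pixels"].astype(float) for _ in range(6)],0)
T2=np.mean([manip.camera("top")["pixels"].astype(float) for _ in range(6)],0)
np.savez("pics/avg.npz",S=S2,T=T2)
us,vs=proj(S,(502,53.4,85));ut,vt=proj(T,(502,53.4,85));print(us,vs,ut,vt)
c=lambda A,u,v:cv2.resize(A[int(v)-12:int(v)+13,int(u)-12:int(u)+13,::-1].astype(np.uint8),(400,400),interpolation=0)
cv2.imwrite("pics/sp.png",np.hstack([c(T2,ut,vt),c(S2,us,vs)]))
E
```

```text
clock: 8.83
eef_pos: [490.6, 257.2, 292.8]
eef_rot: [3.138, 0.002, 1.63]
wrist_force: [0.5, 0.0, -0.1]
finger_gap: 56.1
clock: 9.5
eef_pos: [506.4, -9.2, 302.6]
eef_rot: [3.138, 0.002, 1.507]
wrist_force: [1.0, 0.3, -0.5]
finger_gap: 56.3
clock: 10.17
eef_pos: [506.4, -247.3, 149.6]
eef_rot: [3.141, 0.001, 1.504]
wrist_force: [-0.2, -0.1, -0.3]
finger_gap: 56.3
336.1932954374655 202.0244721409827 193.16988176541076 235.79258518636288
```

View pics/sp.png

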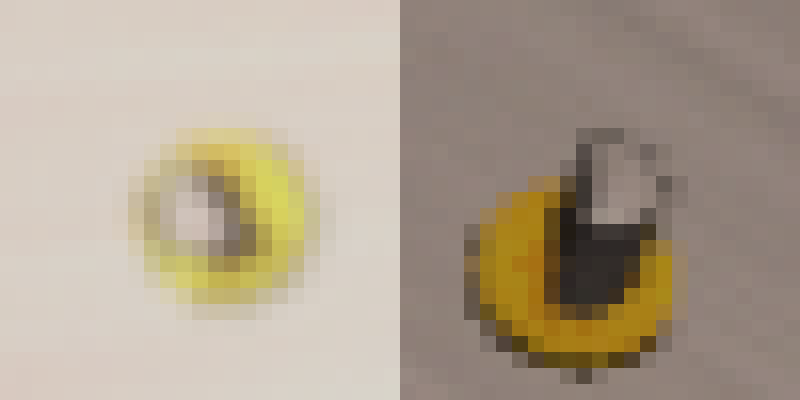

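```bash
cat > fit.py <<'E'
from h import *
from scipy.optimize import minimize
A=np.load("pics/avg.npz");K=8;N=24
Ps={"S":manip.camera("scene"),"T":manip.camera("top")}
def D(r,f,n=48):
    a0=np.arccos(f/r);a=np.linspace(a0,2*np.pi-a0,n);return np.c_[r*np.cos(a),r*np.sin(a)]
def layers(p,x0,y0,phi,u0,v0):
    R=np.array([[np.cos(phi),-np.sin(phi)],[np.sin(phi),np.cos(phi)]])
    def pr(P,z): return np.array([proj(p,(*(np.array([x0,y0])+R@q),z)) for q in P])
    def im(P): return np.round(((P-[u0,v0]+.5)*K-.5)*16).astype(np.int32)
    L=np.zeros((N*K,N*K),np.int32)
    def poly(Q,c,hull=False):
        q=im(Q); 
        if hull:q=cv2.convexHull(q)
        cv2.fillPoly(L,[q.reshape(-1,1,2)],c,shift=4)
    C=D(15,14.99999);poly(np.vstack([pr(C,60),pr(C,65)]),1,True);poly(pr(C,65),2)
    lo,hi,top=pr(D(8,4),65),pr(D(8,4),90),pr(D(6.5,2.6),92)
    cc=ray(p,0,0)[0][:2]-[x0,y0]
    # side: visible facets (normals towards camera)
    d=D(8,4);n=len(d)
    for i in range(n):
        j=(i+1)%n;m=(d[i]+d[j])/2 if j else np.array([1,0.]);nn=R@(m/np.hypot(*m))
        if nn@cc>0:
            ang=np.arctan2(nn[1],nn[0])-np.arctan2(cc[1],cc[0]);ang=(ang+np.pi)%(2*np.pi)-np.pi
            c=3 if j==0 else 4+int(np.clip((ang+np.pi/2)/np.pi*3,0,2))
            poly(np.vstack([lo[[i,j]],hi[[j,i]]]),c)
    poly(hi,7);poly(top,8)
    B=[]
    for c in range(9):
        m=cv2.GaussianBlur((L==c).astype(np.float32),(0,0),.45*K)
        B.append(m.reshape(N,K,N,K).mean((1,3)).ravel())
    return np.array(B).T
def cost(v,x0,y0,phi):
    p=Ps[v];u,w=proj(p,(502,53.4,80));u0,v0=int(u)-N//2,int(w)-N//2
    B=layers(p,x0,y0,phi,u0,v0);Y=A[v][v0:v0+N,u0:u0+N].reshape(-1,3)
    lam=1e-2*np.eye(9);X=np.linalg.solve(B.T@B+lam,B.T@Y+lam@np.tile(Y.mean(0),(9,1)));return ((B@X-Y)**2).mean()
if __name__=="__main__":
  for v in "ST":
    out=[]
    for d in np.arange(-.75,.76,.125):
        r=min((minimize(lambda q:cost(v,q[0],q[1],-1.512+d),s,method="Nelder-Mead",options=dict(maxfev=60,initial_simplex=np.array(s)+[[0,0],[2,0],[0,2]])) for s in([502,53.4],)),key=lambda r:r.fun)
        out.append((round(d,3),round(r.fun,1),*r.x.round(1)))
    print(v,*out,sep="\n")
E
time python3 fit.py
```

```text
S
(np.float64(-0.75), np.float64(80.1), np.float64(502.0), np.float64(53.9))
(np.float64(-0.625), np.float64(80.2), np.float64(502.1), np.float64(53.7))
(np.float64(-0.5), np.float64(78.0), np.float64(502.1), np.float64(53.9))
(np.float64(-0.375), np.float64(76.6), np.float64(502.2), np.float64(53.7))
(np.float64(-0.25), np.float64(74.9), np.float64(502.2), np.float64(53.9))
(np.float64(-0.125), np.float64(71.5), np.float64(502.2), np.float64(53.7))
(np.float64(0.0), np.float64(71.2), np.float64(502.2), np.float64(53.7))
(np.float64(0.125), np.float64(69.3), np.float64(502.6), np.float64(53.8))
(np.float64(0.25), np.float64(67.4), np.float64(502.5), np.float64(53.8))
(np.float64(0.375), np.float64(43.7), np.float64(502.3), np.float64(53.6))
(np.float64(0.5), np.float64(39.9), np.float64(502.3), np.float64(53.6))
(np.float64(0.625), np.float64(43.0), np.float64(502.4), np.float64(53.7))
(np.float64(0.75), np.float64(51.3), np.float64(502.2), np.float64(53.7))
T
(np.float64(-0.75), np.float64(46.9), np.float64(501.0), np.float64(52.2))
(np.float64(-0.625), np.float64(44.2), np.float64(
[... 188 characters left out ...]
-0.25), np.float64(32.2), np.float64(501.4), np.float64(52.4))
(np.float64(-0.125), np.float64(27.4), np.float64(501.3), np.float64(52.6))
(np.float64(0.0), np.float64(22.2), np.float64(501.4), np.float64(52.8))
(np.float64(0.125), np.float64(18.4), np.float64(501.7), np.float64(53.0))
(np.float64(0.25), np.float64(14.8), np.float64(501.6), np.float64(52.9))
(np.float64(0.375), np.float64(13.0), np.float64(501.6), np.float64(52.9))
(np.float64(0.5), np.float64(12.7), np.float64(501.6), np.float64(52.9))
(np.float64(0.625), np.float64(14.9), np.float64(501.9), np.float64(52.9))
(np.float64(0.75), np.float64(18.7), np.float64(501.6), np.float64(52.9))
real	0m32.095s
user	0m29.822s
sys	0m1.082s
```

Both views independently give the spindle x angle as -1.512 + 0.47 ≈ -1.04 rad, at (502, 53.2). Grasping the knob.

```bash
python3 -m crank '[{"offset":[0.0026,0.0083,-0.03],"spin":0},{"offset":[0.0026,0.0083,-0.05],"spin":0},{"offset":[0.0026,0.0083,-0.07],"spin":0},{"offset":[0.0026,0.0083,-0.09],"spin":0},{"offset":[0.0026,0.0083,-0.105],"spin":0},{"offset":[0.0026,0.0083,-0.118],"spin":0},{"offset":[0.0026,0.0083,-0.1255],"spin":0},{"offset":[0.0026,0.0083,-0.1255],"spin":0}]'
python3 -m crank '[{"offset":[0,0,0],"spin":0},{"offset":[0,0,0],"spin":0},{"offset":[0,0,0],"spin":0},{"offset":[0,0,0],"spin":0},{"offset":[0,0,0],"spin":0},{"offset":[0,0,0],"spin":0},{"offset":[0,0,0],"spin":0},{"offset":[0,0,0],"spin":0}]' 0 25
```

```text
clock: 11.63
eef_pos: [509.4, -235.5, 25.7]
eef_rot: [3.141, 0.001, 1.507]
wrist_force: [-0.5, -0.9, -0.4]
finger_gap: 56.7
clock: 12.3
eef_pos: [509.4, -235.6, 25.9]
eef_rot: [3.14, 0.001, 1.507]
wrist_force: [0.1, 0.1, 1.8]
finger_gap: 13.6
```

```bash
python3 -m crank '[{"offset":[0,0,0.02],"spin":0},{"offset":[0,0,0.05],"spin":0},{"offset":[0,0,0.08],"spin":0},{"offset":[0,0.01,0.11],"spin":3},{"offset":[0,0.03,0.13],"spin":6},{"offset":[-0.002,0.06,0.145],"spin":9},{"offset":[-0.003,0.09,0.145],"spin":12},{"offset":[-0.004,0.12,0.145],"spin":16}]'
python3 -m crank '[{"offset":[0,0.03,0],"spin":4},{"offset":[-0.001,0.06,0],"spin":8},{"offset":[-0.002,0.09,0],"spin":12},{"offset":[-0.003,0.12,0],"spin":15},{"offset":[-0.004,0.145,0],"spin":17},{"offset":[-0.005,0.165,0],"spin":18},{"offset":[-0.005,0.17,0],"spin":18},{"offset":[-0.005,0.17,0],"spin":18}]'
python3 - <<'E'
from h import *
S=manip.camera("scene");T=manip.camera("top")
s=manip.read_state();print(s["eef_pos"],s["eef_rot"],s["finger_gap"])
e=s["eef_pos"];us,vs=map(int,proj(S,e));ut,vt=map(int,proj(T,e));print(us,vs,ut,vt)
c=lambda p,u,v:cv2.resize(p["pixels"][v-40:v+40,u-40:u+40,::-1],(400,400),interpolation=2)
cv2.imwrite("pics/hand.png",cv2.convertScaleAbs(np.hstack([c(T,ut,vt),c(S,us,vs)]),alpha=1.6,beta=20))
E
```

```text
clock: 12.97
eef_pos: [505.4, -114.5, 171.8]
eef_rot: [3.139, 0.002, 1.788]
wrist_force: [-0.0, 0.1, -2.4]
finger_gap: 13.8
clock: 13.63
eef_pos: [500.2, 56.4, 171.8]
eef_rot: [3.139, 0.002, 2.103]
wrist_force: [1.1, 0.5, -1.0]
finger_gap: 13.9
[500.40556857  54.84086098 171.73943272] [3.13917439e+00 1.87192220e-03 2.10127416e+00] 13.81580434360661
345 182 186 235
```

View pics/hand.png

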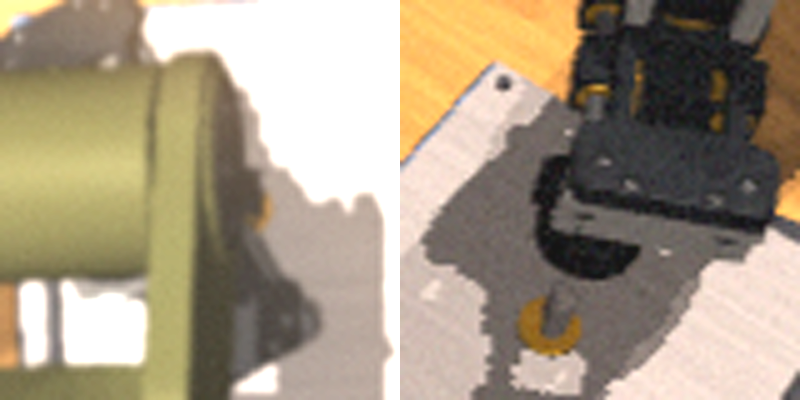

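Run:
```python
from h import *
S=manip.camera("scene");e=manip.read_state()["eef_pos"];print(e)
phi=2.1013-np.pi;u=np.array([np.cos(phi),np.sin(phi)]);a=np.linspace(0,2*np.pi,72)
for d in(-2,0,2,4,6):
  c=e[:2]+d*u;P=np.array([proj(S,(c[0]+23*np.cos(t),c[1]+23*np.sin(t),e[2]-25.9)) for t in a])
  Q=(P-[345-40,182-40])*5+[400,0];print(d,"xmin %.0f xmax %.0f ymax %.0f"%(Q[:,0].min(),Q[:,0].max(),Q[:,1].max()))
im=S["pixels"][182-40:182+40,345-40:345+40].max(2).astype(int)
m=np.ascontiguousarray((im<32).astype(np.uint8));m[:30]=0;m[58:]=0;m[:,:25]=0;m[:,52:]=0
for r in range(38,58):print(r*5,im[r,24:54].tolist())
```

```text
[500.44299016  54.55864261 171.76543858]
-2 xmin 539 xmax 646 ymax 279
0 xmin 534 xmax 641 ymax 278
2 xmin 529 xmax 637 ymax 277
4 xmin 525 xmax 632 ymax 276
6 xmin 520 xmax 627 ymax 276
190 [58, 26, 11, 7, 5, 1, 13, 29, 55, 30, 7, 10, 12, 12, 9, 9, 12, 14, 10, 11, 21, 28, 25, 35, 32, 33, 25, 27, 26, 32]
195 [58, 31, 6, 8, 8, 5, 24, 40, 55, 51, 26, 17, 10, 7, 13, 8, 9, 6, 8, 12, 10, 13, 14, 8, 14, 18, 16, 28, 33, 34]
200 [59, 47, 25, 3, 0, 14, 32, 57, 62, 58, 57, 48, 44, 29, 23, 15, 11, 13, 7, 12, 12, 6, 5, 3, 5, 8, 4, 13, 12, 8]
205 [58, 57, 43, 18, 3, 4, 40, 56, 58, 54, 55, 60, 56, 54, 56, 59, 57, 51, 33, 23, 20, 9, 14, 9, 14, 5, 11, 6, 9, 13]
210 [60, 59, 49, 18, 3, 77, 66, 55, 57, 44, 24, 23, 31, 36, 54, 57, 53, 55, 57, 59, 53, 60, 45, 45, 35, 21, 15, 7, 10, 7]
215 [53, 55, 36, 16, 2, 29, 47, 56, 55, 56, 50, 37, 38, 37, 50, 55, 57, 56, 57, 53, 55, 54, 54, 55, 57, 54, 57, 55, 43, 44]
220 [58, 54, 31, 9, 7, 30, 52, 53, 57, 56, 54, 50, 53, 55, 56, 58, 52, 54, 52, 54, 58, 55, 56, 59, 58, 57, 56, 60, 58, 57]
225 [56, 56, 27, 2, 4, 5, 38, 54, 57, 59, 32, 53, 57, 58, 60, 57, 56, 56, 55,
[... 747 characters left out ...]
, 56, 38, 6, 8, 3, 11, 9, 12, 3, 3, 3, 3, 11, 0, 9, 2, 9, 34, 54, 55, 58, 54, 56, 57, 57, 57]
265 [56, 58, 56, 55, 59, 59, 48, 19, 0, 2, 6, 4, 7, 6, 2, 3, 10, 8, 6, 6, 24, 51, 56, 56, 59, 52, 57, 60, 56, 59]
270 [59, 56, 59, 53, 59, 55, 55, 57, 29, 11, 7, 8, 8, 13, 0, 7, 8, 0, 19, 29, 50, 60, 61, 59, 56, 54, 51, 55, 55, 56]
275 [59, 58, 56, 57, 56, 54, 58, 57, 56, 62, 50, 44, 34, 22, 11, 24, 33, 48, 59, 58, 55, 57, 59, 57, 59, 56, 60, 58, 59, 58]
280 [61, 58, 56, 56, 53, 52, 51, 46, 49, 59, 59, 60, 59, 59, 58, 58, 58, 58, 60, 55, 57, 56, 53, 58, 60, 65, 58, 59, 57, 56]
285 [59, 58, 58, 57, 57, 60, 40, 54, 57, 53, 47, 54, 63, 58, 55, 59, 63, 56, 58, 61, 57, 60, 55, 56, 56, 57, 56, 58, 55, 57]
```

Run:
```python
from h import *
from scipy.optimize import least_squares
S=manip.camera("scene");e=manip.read_state()["eef_pos"];print(e)
pts=np.array([(25.9,46),(25.9,47),(26.3,48),(26.8,49),(27.5,50),(28,51),(29.2,52),(30.5,53),(31.9,54),(35.8,55),(39.8,55),(42.8,54),(44.2,53),(45.2,52),(46,51),(46.6,50),(46.5,49)])+[305,142]
a=np.linspace(0,2*np.pi,120,endpoint=False)
def res(q,z):
  P=np.array([proj(S,(q[0]+23*np.cos(t),q[1]+23*np.sin(t),z+h)) for h in(0,20) for t in a],np.float32)
  H=cv2.convexHull(P);return [cv2.pointPolygonTest(H,(float(x),float(y)),True) for x,y in pts]
phi=2.1013-np.pi;u=np.array([np.cos(phi),np.sin(phi)]);n=np.array([-u[1],u[0]])
for z in(e[2]-25.9,e[2]-22):
  r=least_squares(res,[501,52],args=(z,),diff_step=1e-3);d=r.x-e[:2];print(z,r.x,r.cost,d@u,d@n,np.round(r.fun,1))
```

```text
[500.46116269  54.47397735 171.77463603]
145.87463603486214 [501.21490495  52.00118311] 0.1419774182364557 2.514283798322839 -0.6010122340490335 [ 0.2 -0.   0.   0.1  0.1 -0.1  0.   0.  -0.2  0.  -0.  -0.1 -0.   0.
 -0.  -0.1  0.4]
149.77463603486214 [503.50638792  52.67979751] 0.17181355237426305 3.0883600730992535 1.7188688248283395 [ 0.2  0.   0.1  0.1  0.1 -0.1  0.  -0.  -0.2 -0.  -0.1 -0.1 -0.   0.
  0.  -0.1  0.4]
```

```bash
python3 -m crank '[{"offset":[0.0006,0.0012,-0.008],"spin":0},{"offset":[0.0006,0.0012,-0.018],"spin":0},{"offset":[0.0006,0.0012,-0.028],"spin":0},{"offset":[0.0006,0.0012,-0.036],"spin":0},{"offset":[0.0006,0.0012,-0.043],"spin":0},{"offset":[0.0006,0.0012,-0.048],"spin":0},{"offset":[0.0006,0.0012,-0.049],"spin":0},{"offset":[0.0006,0.0012,-0.049],"spin":0}]'
python3 -m crank '[{"offset":[0,0,-0.0005],"spin":0},{"offset":[0,0,-0.0015],"spin":0},{"offset":[0,0,-0.0025],"spin":0},{"offset":[0,0,-0.0035],"spin":0},{"offset":[0,0,-0.0045],"spin":0},{"offset":[0,0,-0.0055],"spin":0},{"offset":[0,0,-0.0065],"spin":0},{"offset":[0,0,-0.0065],"spin":0}]'
```

```text
clock: 14.5
eef_pos: [501.0, 55.7, 122.5]
eef_rot: [3.139, 0.002, 2.1]
wrist_force: [-0.6, 0.6, -0.7]
finger_gap: 13.6
clock: 15.17
eef_pos: [500.9, 55.7, 115.8]
eef_rot: [3.14, 0.001, 2.1]
wrist_force: [-0.7, 0.3, -1.5]
finger_gap: 13.6
```

```bash
python3 -m crank '[{"offset":[0,0,-0.001],"spin":0},{"offset":[0,0,-0.002],"spin":0},{"offset":[0,0,-0.003],"spin":0},{"offset":[0,0,-0.004],"spin":0},{"offset":[0,0,-0.005],"spin":0},{"offset":[0,0,-0.006],"spin":0},{"offset":[0,0,-0.006],"spin":0},{"offset":[0,0,-0.006],"spin":0}]'
```

```text
clock: 15.83
eef_pos: [500.9, 55.7, 109.7]
eef_rot: [3.14, 0.001, 2.1]
wrist_force: [-0.4, -0.0, -1.1]
finger_gap: 14.0
```

No push-back 8 mm past the spindle's top, so it is sliding on. Continuing.

```bash
python3 -m crank '[{"offset":[0,0,-0.001],"spin":0},{"offset":[0,0,-0.002],"spin":0},{"offset":[0,0,-0.003],"spin":0},{"offset":[0,0,-0.004],"spin":0},{"offset":[0,0,-0.005],"spin":0},{"offset":[0,0,-0.006],"spin":0},{"offset":[0,0,-0.007],"spin":0},{"offset":[0,0,-0.007],"spin":0}]'
python3 -m crank '[{"offset":[0,0,-0.0005],"spin":0},{"offset":[0,0,-0.001],"spin":0},{"offset":[0,0,-0.0015],"spin":0},{"offset":[0,0,-0.002],"spin":0},{"offset":[0,0,-0.0025],"spin":0},{"offset":[0,0,-0.003],"spin":0},{"offset":[0,0,-0.003],"spin":0},{"offset":[0,0,-0.003],"spin":0}]' 0 40
```

```text
clock: 16.5
eef_pos: [500.8, 55.7, 102.5]
eef_rot: [3.14, 0.001, 2.1]
wrist_force: [-0.2, 0.0, -0.7]
finger_gap: 13.9
clock: 17.17
eef_pos: [500.9, 55.7, 99.6]
eef_rot: [3.14, 0.001, 2.1]
wrist_force: [-1.6, -1.0, 2.0]
finger_gap: 13.8
```

```bash
for i in 1; do python3 -m crank '[{"offset":[0,0,-0.0005],"spin":0},{"offset":[0,0,-0.001],"spin":0},{"offset":[0,0,-0.0015],"spin":0},{"offset":[0,0,-0.002],"spin":0},{"offset":[0,0,-0.0025],"spin":0},{"offset":[0,0,-0.003],"spin":0},{"offset":[0,0,-0.003],"spin":0},{"offset":[0,0,-0.003],"spin":0}]'; done
python3 -m crank '[{"offset":[0,0,-0.0005],"spin":0},{"offset":[0,0,-0.001],"spin":0},{"offset":[0,0,-0.0015],"spin":0},{"offset":[0,0,-0.002],"spin":0},{"offset":[0,0,-0.002],"spin":0},{"offset":[0,0,-0.002],"spin":0},{"offset":[0,0,-0.002],"spin":0},{"offset":[0,0,-0.002],"spin":0}]'
python3 - <<'E'
from h import *
for _ in range(5):
  S=manip.camera("scene");s=manip.read_state();print(s["eef_pos"].round(1),s["wrist_force"].round(1))
E
```

```text
clock: 17.83
eef_pos: [500.9, 55.7, 96.6]
eef_rot: [3.14, 0.001, 2.1]
wrist_force: [-2.2, -0.0, 4.7]
finger_gap: 13.7
clock: 18.5
eef_pos: [501.0, 55.7, 94.8]
eef_rot: [3.14, 0.001, 2.1]
wrist_force: [-2.3, 1.0, 6.6]
finger_gap: 13.7
[501.   55.7  94.8] [-1.9  0.7  5.8]
[500.9  55.7  94.8] [-2.   0.   6.4]
[500.9  55.7  94.8] [-2.8 -0.   6. ]
[501.   55.7  94.8] [-2.6 -0.4  6. ]
[500.9  55.7  94.8] [-2.1  0.4  6.9]
```

Run:
```python
from h import *
S=manip.camera("scene");im=cv2.convertScaleAbs(cv2.resize(S["pixels"][110:310,180:480,::-1],None,fx=2.6,fy=2.6,interpolation=2),alpha=1.6,beta=15);cv2.imwrite("pics/end.png",im)
w=.0585;h=np.array([495.9,158.2,60])
for t in(1.55,1.65,1.75):
  for P in((80,155,62),(-80,155,0),(80,155,0)):
    y=-(P[1]*np.cos(t)-P[2]*np.sin(t));z=P[1]*np.sin(t)+P[2]*np.cos(t)
    u,v=proj(S,h+[np.cos(w)*P[0]-np.sin(w)*y,np.sin(w)*P[0]+np.cos(w)*y,z]);print(t,P,round((u-180)*2.6),round((v-110)*2.6))
```

```text
1.55 (80, 155, 62) 583 360
1.55 (-80, 155, 0) 608 161
1.55 (80, 155, 0) 503 308
1.65 (80, 155, 62) 600 377
1.65 (-80, 155, 0) 626 172
1.65 (80, 155, 0) 522 321
1.75 (80, 155, 62) 615 394
1.75 (-80, 155, 0) 644 184
1.75 (80, 155, 0) 541 335
```

View pics/end.png

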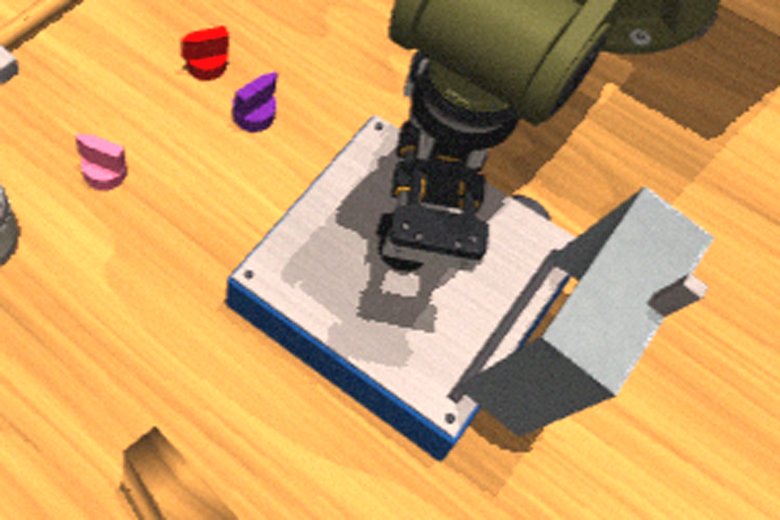

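The hood corners at (615,394), (645,188) and (545,337) match the 1.75 rad prediction. The knob sits low on the spindle in the fingers. Handing in.

```bash
python3 -c "
from cell import manip
s=manip.read_state();print(s['clock'],s['eef_pos'],s['wrist_force'],s['finger_gap']);print(manip.sign_off())"
```

```text
18.8 [500.94855973  55.68739581  94.75360539] [-1.54991259 -0.4425545   5.78229272] 13.81505064319442
the job is handed in; nothing more can be done
None
```

The job is handed in at 18.8 s: the hood is open against its stop, and the black knob is home on the D-spindle, still held and pressed.

- **Hood:** I swung it open by its tab at about 0.7 rad/s and felt the stop at about 19 N. In the last picture its corners match the 1.75 rad prediction.
- **Knob fit:** I turned the knob 34° to match the spindle's flat, which both cameras put at about -1.04 rad. It slid on without resistance and met the spring about where a fully home knob should.
- **Final press:** The wrist reads about 6 to 7 N upward, and the grip is set at 40 N with the fingers 13.8 mm apart.
- **Disagreement:** The force suggests the spindle is about 5.8 mm down, while the height suggests about 7 mm. Both are above the 4 mm needed.
- **Knob grip:** The fingers hold the knob about 2.5 to 3.5 mm off its axis along the bar, because the arm drifted just before the grasp. I measured this in the scene camera and corrected for it before pushing the knob on.
- **Not measured directly:** The final nose angle and sideways offset are inferred from the fit and the arm's pose.
- **Bystanders:** I did not touch the last, tin or hammer. I did not measure their positions again at the end.

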